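# Re-tension the cam clamp of the tilted torch mount

### The arm

A 6-joint arm with a two-finger parallel gripper is mounted at the origin on a cart in front of the work surface, level with it; the furniture and walls round the work are solid. World frame = base frame: x ahead of the robot, y to its left, z up, the work surface at z = 0. Lengths are in m, angles in rad, forces in N, time in s.
With the tool pointing down it reaches from about 0.35 to 0.975 m from the base axis. Payload 4.9 kg.
Tool frame: the origin (TCP) lies at the very end of the fingers, on their centre line; the grasp point (between the pads) lies 19 mm behind it (manip.grip_depth is the distance from the TCP to the grasp point, in m); z points along the fingers, x is the direction in which the jaws open and shut, and the axes are right-handed (so a half turn about z gives the same grasp; the last joint's range is limited). The gripper opens to 85 mm and grips with 20 to 120 N. Pads are 22 mm wide; open, the fingers measure 114 mm over their backs; the gripper's body (76 mm by 85 mm) begins 54 mm behind the grasp point. The pads swing forward as they close: fully open they stand 13 mm farther back than shut.
Start: joints at [-1.311, 0.053, 1.613, -0, 1.476, -0.119], TCP at [0.231, -0.581, 0.231] pointing down, gripper open.
Joint ranges: [-3.01, 3.01], [-1.01, 2.22], [0.06, 2.58], [-1.02, 4.17], [0.09, 2.62], [-3.14, 3.14]. Speed limits (rad/s): [2.57, 2.57, 3.14, 3.14, 3.14, 3.14].

### API

Orientations are given as a unit quaternion [w, x, y, z].
In Python, from plant import manip gives the robot as it stands. The module is installed in compiled form; this text tells all that it offers.
- The arm moves only by the shell command python3 -m crank 'ROWS' [OPENING]. ROWS is JSON, a list of rows, each a list of 4 numbers: the shift along the tool's x, y, z in cm, then the turn about the tool's z in units of 6 degrees (1.0 is 6 degrees). A call has 1 to 10 rows; each row shifts and turns the commanded pose from where the row before left it, along the tool's axes as they then stand; what a row does not reach is not made up. A row lasts 1/12 s, in which the tool goes at most 41.7 mm and 7.16 degrees, less where a joint would pass 70% of its speed; a pose out of reach is approached as far as the arm can. A call with a gripper value outside its range is refused whole. OPENING is the opening, from 0 (shut) to 1 (fully open), set as the call begins (- or left out, the last holds). The fingers move at their own pace and stop on an object; the grip force is fixed at half the most. Time passes only in rows, so rows that do not move let the fingers close. It gives the time, the measured TCP pose, the force and the opening at its end, in the units of the state.
- manip.state(): the state, without advancing time (a new reading comes with each control period).
- manip.grab_frame(name): name is "scene" or "top"; returns a dict with "img" (384x512x3 uint8, red, green, blue), "intrinsics" (3x3 intrinsics, pixels), "position" and "orientation" of the camera in the world. Camera axes: x right, y up, looking along -z (the intrinsics and any distortion apply to the point x, -y, -z); pixel columns grow to the right and rows downward; lengths in m; the calibration is good to about 2 mm. A picture is of the moment at which its call begins. There is no depth.
- manip.job_done(): hands the job in, once; it reports no verdict.
The state is a dict: "time": time; "joint_pos": joint angles; "joint_vel": joint speeds; "joint_efforts": joint torques, N m; "tool_pos": TCP position; "tool_rot": TCP orientation; "contact_force": force on the tool from outside, world axes, zero at the start; "ft_torque": the same for the moment, N m; "gripper_width": opening from 0.0 (shut) to 1.0 (fully open).
Only numpy, scipy, OpenCV 4.12 (cv2) and the standard library are available. Lean on these libraries where they do the work, as an engineer would, in place of code of your own. Each camera call takes 0.05 s, during which the arm holds its last target.

### The job

The cam clamp on the tilted mount no longer grips the pen torch firmly, because its brass nut has crept back from its paint mark. Swing the lever with the red handle all the way up to open the clamp, turn the brass nut clockwise (less than half a turn) until its white stripe lines up with the white stripe on the blue clamp bar, then swing the lever back down to its stop so that the torch is held firm. Leave the torch lying in its cradle and the other things on the bench where they are.

Things in the scene. Friction and masses are not known exactly. Their poses are not given: they have to be found in the camera images.
- mount: Black angle mount with a grey metal face, bolted down, foot 150 x 116 mm. Origin: centre of the foot's underside. z up, x to its far, high side, y to the torch's side; the lever is at its -y side. The 130 x 104 mm face is tilted 28 deg about y and looks up and to -x: its normal is (-0.469, 0, 0.883) in these axes; its centre lies at (0, 0, 95 mm).
- nut_grip (a point): Centre of the fluted brass nut: 33 mm diameter, 20 mm high (10 mm up and down the axis from here; the bolt end stands 6 to 10 mm farther out). Its z axis is the nut axis = the face normal, 28 deg from vertical; its y axis points along the nut's white stripe. The blue bar's top lies 16 to 19 mm below this point. Nothing but the lever stands round the nut above the bar.
- nut (a joint): Angle of the nut, rad. 0: its white stripe lines up with the stripe on the bar (both point to the mount's +y side, to the torch). Negative: backed off; turning it clockwise, seen from above, raises the value. Starts between -2.5 and -1.4, end stops at -3.0 and +1.0. Stays where left; turns easily (0.06 N m) with the clamp open, is much stiffer, rubbing on the bar, with it shut.
- lever (a joint): Swing of the lever with the red handle, rad. 0: shut, on its stop, pointing to the mount's -x side, 10 deg above level. It opens upwards and over to 1.6 (stop), where it stands nearly upright. Stays where left (friction 0.12 N m). With the nut on its mark, shutting takes about 0.1 N m more below 0.8, until it goes over centre at 0.2; after that it goes easily to its stop at 0.
- lever_grip (a point): Middle of the red handle, a freely revolving sleeve 17.5 mm in diameter and 44 mm long, parallel to the lever's hinge axis (the mount's y axis); it sticks out sideways from the lever, away from the mount. This point moves on a circle of 88 mm radius round lever_pivot, in an upright plane. The lever's arm is 25 to 37 mm from this point, on the mount's side.
- lever_pivot (a point): Point on the lever's hinge axis (along the mount's y axis), at the centre of the handle's circle.
- clamp_bar: Blue clamp bar, 36 x 86 x 10 mm, across the torch under the nut, with a white stripe from the nut towards the torch; it lifts over 1 mm as the clamp opens and is pressed on the torch as it shuts. Origin: on its underside, over the middle of the face; z along the face normal, y along the bar.
- pen_torch: Black pen torch, 109 mm long, 22 mm diameter, lying along the slope in the cradle on the mount's +y side, under the clamp bar, its lower end against the cradle's stop. Origin: middle of its underside. Not to be handled.
- sample_box: Round cream sample box, 45 mm diameter, 14 mm high, in front of the torch; bystander. Origin under its centre.
- hex_key: Steel hex key, 37 x 95 x 6 mm, lying beside the mount; bystander.
- screw_dish: Round dish with screws, 68 mm diameter, 15 mm high; bystander.
- tape_roll: Roll of yellow tape, 57 mm diameter, 19 mm high; bystander.
- lens_cap: Black lens cap, 40 mm diameter, 11 mm high; bystander.
- loupe: Black loupe, standing, 37 mm diameter, 40 mm high; bystander.
- marker: White marker pen, 133 mm long, lying; bystander.

How it is judged:
On the way, in this order (a step that is already met when the one before it is completed fails the run):
1. the clamp is opened: lever swung up by at least 1.35 rad (value of joint lever above 1.35 rad), for 0.2 s.
2. with the clamp open, the nut's stripe is lined up with the bar's stripe (within 0.2 rad) (value of joint lever above 1.1 rad and value of joint nut between -0.2 and 0.2 rad), for 0.2 s.
At the end, for the whole second after the job is handed in: The lever is shut on its stop (within 0.08 rad), the nut's stripe is within 0.2 rad (11 deg) of the bar's stripe, the bar presses the torch with more than 22 N, and the torch lies still in its cradle within 6 mm of where it lay (value of joint lever below 0.08 rad and value of joint nut between -0.2 and 0.2 rad and contact force between clamp_bar and pen_torch above 22 N and distance of pen_torch from where it was at the start of the episode below 0.006 m and linear speed of pen_torch below 0.02 m/s); the robot touches nothing.
It fails at once if the torch is shifted in or knocked out of its cradle (more than 10 mm) (distance of pen_torch from where it was at the start of the episode above 0.01 m).
It fails at once if another thing on the bench is pushed more than 25 mm away (distance of any of sample_box, hex_key, screw_dish, tape_roll, lens_cap, loupe, marker from where it was at the start of the episode above 0.025 m).
It also fails if it takes over 58 s, if anything falls off the work surface, if the arm or the gripper's body presses on something with over 40 N, if the wrist force passes 120 N, or if a joint passes its speed limit or range.

## Working session

There is one attempt and no reset: what is moved stays moved. The work goes in short steps, Python scripts to look and compute and a shell command to move; the robot and the scene stay as the last step left them, time stands still between calls to the robot, and variables do not carry over. Pictures are saved under pics/ and viewed, and the job is handed in when it is done.

```bash
mkdir -p pics; python3 - <<'E'
from plant import manip
import cv2,pickle
print(manip.state())
for n in("scene","top"):
    f=manip.grab_frame(n); pickle.dump(f,open(n+"0.pkl","wb"))
    cv2.imwrite(f"pics/{n}0.png",cv2.resize(f["img"][:,:,::-1],(768,576),interpolation=cv2.INTER_CUBIC))
    print(n,f["intrinsics"],f["position"],f["orientation"],f.keys())
print(manip.grip_depth)
E
```

```text
{'time': 0.0, 'joint_pos': array([-1.31098097e+00,  5.33909407e-02,  1.61431263e+00,  3.27859358e-06,
        1.47601062e+00, -1.18985446e-01]), 'joint_vel': array([ 0.00116095,  0.00067738, -0.00054705, -0.00106157, -0.00055711,
       -0.0013366 ]), 'joint_efforts': array([ 1.11934543e-03, -3.93682730e+01, -3.70177388e+01, -7.12612518e-05,
        6.93030597e-03,  5.95954432e-06]), 'tool_pos': array([ 0.2309747 , -0.58007187,  0.23003077]), 'tool_rot': array([-6.96674534e-04,  8.27588278e-01, -5.61334585e-01, -7.99918149e-04]), 'contact_force': array([-0.52896172,  0.03882486,  0.52208491]), 'ft_torque': array([ 0.00239456, -0.01854849, -0.00439958]), 'gripper_width': 1.0050462433324834}
scene [[433.49261268   0.         261.74268795]
 [  0.         433.49261268 196.37269291]
 [  0.           0.           1.        ]] [0.10098582 0.29609393 0.68785294] [-0.3496891  -0.14061324  0.3679352   0.85004067] dict_keys(['img', 'intrinsics', 'position', 'orientation'])
top [[420.52208413   0.         256.96520393]
 [  0.         420.52208413 197.42459451]
 [  0.           0.           1.        ]] [ 0.40608061 -0.16326369  0.96440708] [-0.70007158 -0.05340157  0.03231266  0.71133955] dict_keys(['img', 'intrinsics', 'position', 'orientation'])
0.0187
```

View pics/scene0.png

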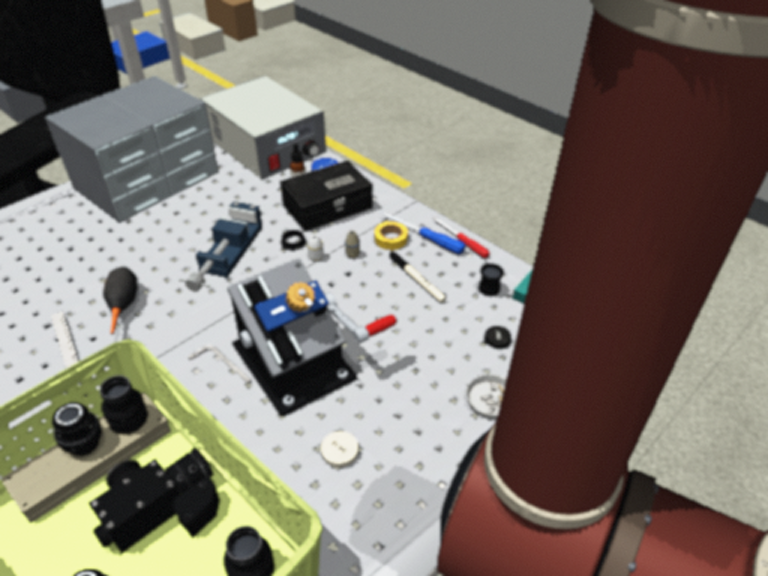

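View pics/top0.png

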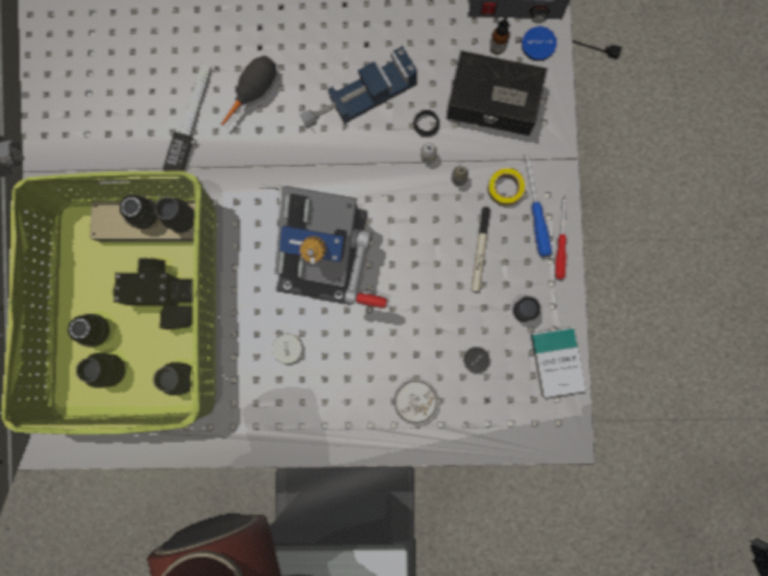

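The scene view shows the mount at about (295,340), the nut at (300,296) and the red handle at (380,326), in the 768-px picture. The top view has the nut at (313,250) and the handle at (371,299). Next I'll zoom in and triangulate.

```bash
cat > h.py <<'E'
import numpy as np,cv2,pickle
from scipy.spatial.transform import Rotation as R
def rot(q): return R.from_quat([q[1],q[2],q[3],q[0]]).as_matrix()
def ray(f,u,v):
    K=f["intrinsics"]; d=np.array([(u-K[0,2])/K[0,0],-(v-K[1,2])/K[1,1],-1.])
    d=rot(f["orientation"])@d; return np.array(f["position"]),d/np.linalg.norm(d)
def plane(f,u,v,z):
    p,d=ray(f,u,v); return p+d*(z-p[2])/d[2]
def tri(f1,a,f2,b):
    p,d=ray(f1,*a);q,e=ray(f2,*b)
    A=np.stack([d,-e],1); s=np.linalg.lstsq(A,q-p,rcond=None)[0]
    x,y=p+s[0]*d,q+s[1]*e
    return (x+y)/2,np.linalg.norm(x-y)
def proj(f,P):
    K=f["intrinsics"]; c=rot(f["orientation"]).T@(np.asarray(P)-f["position"])
    return np.array([K[0,2]+K[0,0]*c[0]/-c[2],K[1,2]-K[1,1]*c[1]/-c[2]])
def blob(f,lo,hi,box):
    x0,y0,x1,y1=box
    h=cv2.cvtColor(f["img"],cv2.COLOR_RGB2HSV)
    m=cv2.inRange(h,lo,hi)
    k=np.zeros_like(m);k[y0:y1,x0:x1]=m[y0:y1,x0:x1]
    n,l,s,c=cv2.connectedComponentsWithStats(k)
    i=1+np.argmax(s[1:,4]); return c[i],s[i],l==i
def load():
    return pickle.load(open("scene0.pkl","rb")),pickle.load(open("top0.pkl","rb"))
E
python3 - <<'E'
from h import *
S,T=load()
r={}
for n,f,box in(("S",S,(130,150,280,280)),("T",T,(170,110,280,220))):
    for nm,lo,hi in(("red",(0,150,90),(8,255,255)),("brass",(10,110,100),(25,255,255)),("blue",(105,120,40),(125,255,255))):
        c,s,m=blob(f,lo,hi,box); r[n,nm]=c
        ys,xs=np.nonzero(m);print(n,nm,c,s)
        if nm=="red":
            (cx,cy),(w,h),a=cv2.minAreaRect(np.stack([xs,ys],1).astype(np.float32));print(cx,cy,w,h,a)
for nm in("red","brass","blue"):print(nm,tri(S,r["S",nm],T,r["T",nm]))
cv2.imwrite("pics/s1.png",cv2.resize(S["img"][150:280,130:280,::-1],None,fx=4.5,fy=4.5,interpolation=cv2.INTER_CUBIC))
cv2.imwrite("pics/t1.png",cv2.resize(T["img"][115:215,175:275,::-1],None,fx=6,fy=6,interpolation=cv2.INTER_CUBIC))
E
```

```text
S red [253.72357724 216.00813008] [245 211  19  12 123]
253.9000244140625 215.80001831054688 6.708203315734863 18.782970428466797 63.43495178222656
S brass [260.89108911 158.17821782] [250 150  22  17 202]
S blue [188.04848485 206.98989899] [169 190  49  31 495]
T red [247.04672897 199.70093458] [238 196  19   8 107]
246.9615478515625 199.8077392578125 18.481176376342773 6.077702045440674 7.125016689300537
T brass [207.94642857 165.36904762] [200 158  16  16 168]
T blue [194.75438596 158.67836257] [188 152  23  17 171]
red (array([ 0.50944663, -0.11656886,  0.08200531]), np.float64(9.974668725594091e-05))
brass (array([ 0.51385401, -0.08184857,  0.25854381]), np.float64(0.08104081420451406))
blue (array([ 0.58678855, -0.01615198,  0.12412607]), np.float64(0.010325758918615889))
```

```bash
sleep 0
```

```text
(no output)
```

View pics/s1.png

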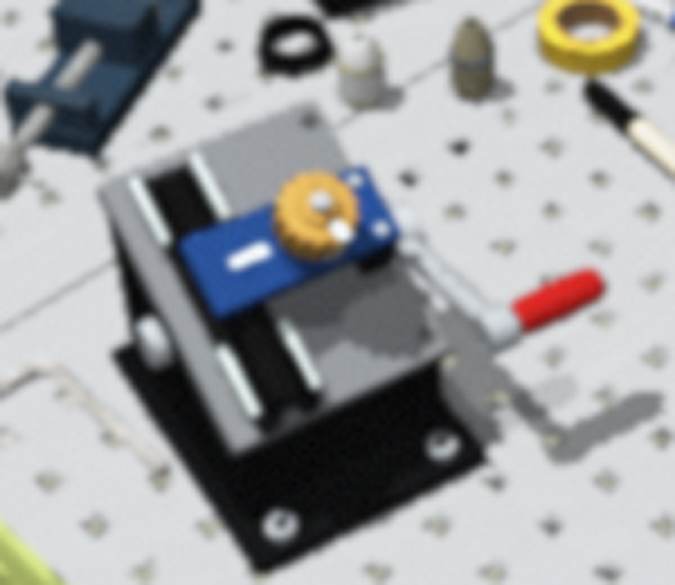

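View pics/t1.png

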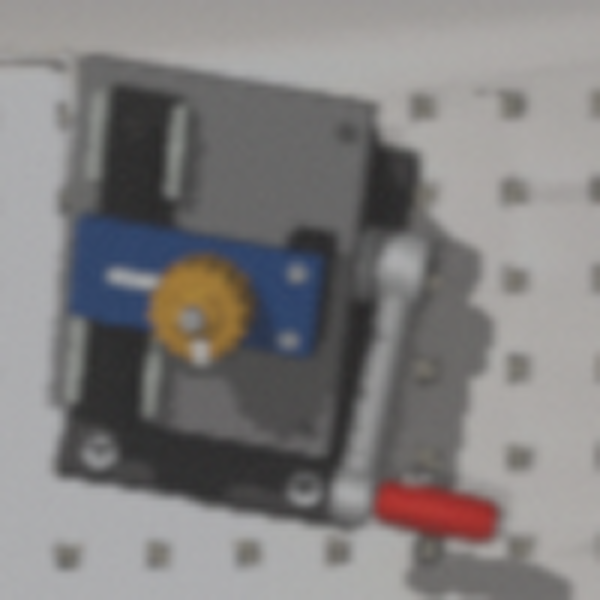

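```bash
python3 - <<'E'
from h import *
S,T=load()
s=lambda x,y:(130+x/4.5-.4,150+y/4.5-.4)
t=lambda x,y:(175+x/6-.4,115+y/6-.4)
c,st,m=blob(S,(8,90,90),(28,255,255),(188,184,214,210));print(c,st)
ct,stt,m=blob(T,(8,90,90),(28,255,255),(195,150,222,180));print(ct,stt)
print("nut",tri(S,c,T,ct))
P={}
for n,a,b in [("boltend",(321,202),(191,319)),("faceUR",(313,103),(375,103)),("faceUL",(100,190),(80,57)),("faceLR",(450,345),(325,455)),("screwL",(281,524),(100,450)),("screwR",(442,444),(305,490)),("stripeTip",(228,264),(107,274)),("barscrew1",(356,180),(298,272)),("barscrew2",(380,228),(289,340)),("barTL",(180,238),(78,215)),("barBL",(218,315),(70,315)),("hOut",(603,283),(496,520)),("hIn",(515,318),(378,500)),("armpivot",(408,222),(405,262)),("armend",(498,326),(352,497)),("nutstripe",(340,231),(201,352))]:
    p,e=tri(S,s(*a),T,t(*b));P[n]=p;print(n,p.round(4),round(e,4))
def az(a,b):
    d=P[a]-P[b];return np.degrees(np.arctan2(d[1],d[0])),np.linalg.norm(d)
for a,b in [("faceUL","faceUR"),("faceUR","faceLR"),("screwL","screwR"),("barscrew1","barscrew2"),("hIn","hOut"),("stripeTip","boltend"),("barTL","barBL"),("armpivot","armend")]: print(a,b,az(a,b))
E
```

```text
[198.92957746 196.83568075] [191 188  18  18 213]
[208.10869565 165.48913043] [200 158  17  17 184]
nut (array([ 0.57417535, -0.04136697,  0.13930307]), np.float64(0.002837660702371324))
boltend [ 0.5668 -0.0402  0.1511] 0.0015
faceUR [ 0.6473 -0.0993  0.1188] 0.0008
faceUL [0.6652 0.0026 0.1205] 0.0001
faceLR [ 0.5331 -0.0757  0.0655] 0.0022
screwL [0.5435 0.0152 0.0147] 0.0015
screwR [ 0.5269 -0.0631  0.0151] 0.0023
stripeTip [ 0.5885 -0.0072  0.1238] 0.002
barscrew1 [ 0.5865 -0.0733  0.1287] 0.0011
barscrew2 [ 0.5657 -0.0686  0.118 ] 0.0024
barTL [0.6075 0.0014 0.1313] 0.002
barBL [0.5769 0.0078 0.1135] 0.0029
hOut [ 0.5053 -0.1386  0.0791] 0.0017
hIn [ 0.5142 -0.0961  0.0815] 0.0015
armpivot [ 0.5995 -0.1075  0.0728] 0.0036
armend [ 0.5152 -0.0871  0.0826] 0.0014
nutstripe [ 0.5579 -0.0418  0.14  ] 0.0019
faceUL faceUR (np.float64(80.01044078223278), np.float64(0.10341125429496778))
faceUR faceLR (np.float64(-11.670326039003434), np.float64(0.12820209924448836))
screwL screwR (np.float64(78.07091875353254), np.float64(0.0800111415672888))
barscrew1 barscrew2 (np.float64(-12.935021565791669), np.float64(0.023867098152865904))
hIn hOut (np.float64(78.22479540059189), np.float64(0.043466528020913414))
stripeTip boltend (np.float64(56.68173935310387), np.float64(0.04811540805080214))
barTL barBL (np.float64(-11.817641314293025), np.float64(0.03590060335743149))
armpivot armend (np.float64(-13.671700880306974), np.float64(0.08727332498993501))
```

The measured sizes agree with the task: face 103 x 128 mm, handle 43 mm, lever 87 mm. The mount's yaw is about -11.6°. The tool axis stays vertical, so I'll lead the handle round its circle and ratchet the nut in short strokes with the jaws across the slope. First I go above the handle.

```bash
cat >> h.py <<'E'
YAW=np.radians(-11.6)
MX=np.array([np.cos(YAW),np.sin(YAW),0]);MY=np.array([-np.sin(YAW),np.cos(YAW),0]);Z=np.array([0,0,1.])
N=-.469*MX+.883*Z
HAND=np.array([.5095,-.1166,.081])
PIV=HAND+.088*(np.cos(np.radians(10))*MX-np.sin(np.radians(10))*Z)
NUT=np.array([.5742,-.0417,.137])
def leverpt(a):
    t=np.radians(10)+a
    return PIV+.088*(-np.cos(t)*MX+np.sin(t)*Z)
def togo(P,az=None):
    "P: target of TCP; returns cm in tool axes now, turn units"
    from plant import manip
    s=manip.state();M=rot(s["tool_rot"])
    d=M.T@(np.asarray(P)-s["tool_pos"])*100
    a=np.degrees(np.arctan2(M[1,0],M[0,0]))
    print("t",round(s["time"],2),"tcp",s["tool_pos"].round(4),"az",a.round(2),"F",s["contact_force"].round(1),"w",round(s["gripper_width"],3))
    print("togo cm",d.round(2), "" if az is None else "turn %.2f"%(((a-az+180)%360-180)/6))
E
python3 -c "
from h import *
togo([.5095,-.1166,.17],-11.6);print(PIV)"
python3 -m crank '[[0,0,0,-1],[0,0,0,-1],[0,0,0,-1],[0,0,0,-1],[0,0,0,-1],[0,0,0,-1],[0,0,0,-1],[0,0,0,-1],[0,0,0,-1],[0,0,0,-0.5]]' 1
python3 -c "
from h import *
togo([.5095,-.1166,.17],-11.6)"
```

```text
t 0.1 tcp [ 0.231  -0.5802  0.2302] az -68.3 F [-0.7 -0.6 -0.6] w 1.0
togo cm [-32.76 -43.02   6.09] turn -9.45
[ 0.59439301 -0.13402603  0.06571896]
time: 0.93
tool_pos: [0.231, -0.5803, 0.2305]
tool_rot: [-0.001, 0.995, -0.096, -0.0]
contact_force: [-0.1, -0.8, -0.3]
gripper_width: 0.998
t 0.93 tcp [ 0.231  -0.5803  0.2305] az -11.05 F [-0.1 -0.8 -0.3] w 0.998
togo cm [ 18.45 -50.84   6.1 ] turn 0.09
```

```bash

python3 -m crank '[[1.2,-3.4,0.2,0],[1.2,-3.4,0.2,0],[1.2,-3.4,0.2,0],[1.2,-3.4,0.2,0],[1.2,-3.4,0.2,0],[1.2,-3.4,0.2,0],[1.2,-3.4,0.2,0],[1.2,-3.4,0.2,0],[1.2,-3.4,0.2,0],[1.2,-3.4,0.2,0]]' 1
python3 -m crank '[[1.2,-3.4,0.7,0],[1.2,-3.4,0.7,0],[1.2,-3.4,0.7,0],[1.2,-3.4,0.7,0],[1.2,-3.4,0.7,0],[0,0,0,0]]' 
python3 -c "
from h import *
togo([.5095,-.1166,.17],-11.6)"
```

```text
time: 1.77
tool_pos: [0.4157, -0.2689, 0.2108]
tool_rot: [-0.0, 0.995, -0.099, -0.0]
contact_force: [1.0, -0.5, -0.4]
gripper_width: 0.999
time: 2.27
tool_pos: [0.5083, -0.1107, 0.1741]
tool_rot: [-0.002, 0.995, -0.095, -0.001]
contact_force: [0.0, 0.7, -0.6]
gripper_width: 1.003
t 2.27 tcp [ 0.5083 -0.1107  0.1741] az -10.96 F [ 0.   0.7 -0.6] w 1.003
togo cm [0.23 0.56 0.41] turn 0.11
```

```bash

python3 -m crank '[[0.2,0.7,1,0.1],[0,0,2,0],[0,0,2,0],[0,0,2,0],[0,0,2,0],[0,0,2,0],[0,0,0.3,0],[0,0,0,0]]'
python3 - <<'E'
from h import *
from plant import manip
togo([.5095,-.1166,.0615],-11.6)
for n in("scene","top"):
    f=manip.grab_frame(n);img=f["img"][130:290,160:330] if n=="scene" else f["img"][115:235,170:290]
    cv2.imwrite(f"pics/{n}2.png",cv2.resize(img[:,:,::-1],None,fx=3.7,fy=3.7,interpolation=cv2.INTER_CUBIC))
E
```

```text
time: 2.93
tool_pos: [0.5062, -0.1239, 0.0612]
tool_rot: [-0.0, 0.995, -0.105, -0.002]
contact_force: [0.5, -0.3, -0.5]
gripper_width: 0.995
t 2.93 tcp [ 0.5062 -0.1239  0.0612] az -12.02 F [ 0.5 -0.3 -0.5] w 0.995
togo cm [ 0.18 -0.78 -0.03] turn -0.07
```

View pics/scene2.png

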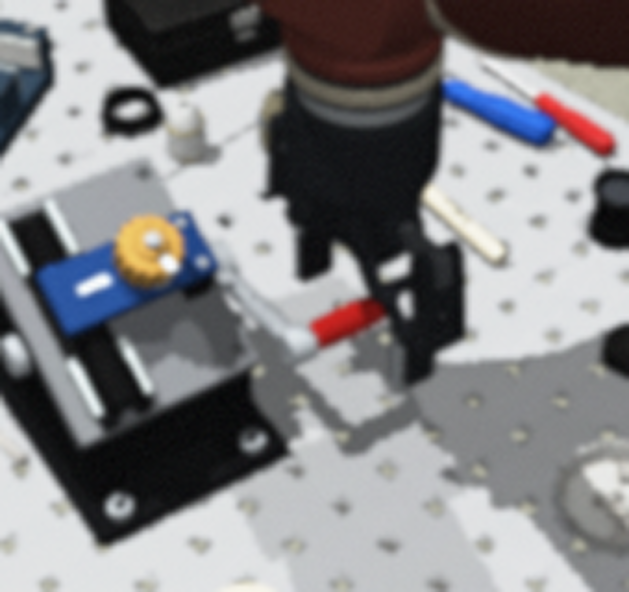

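View pics/top2.png

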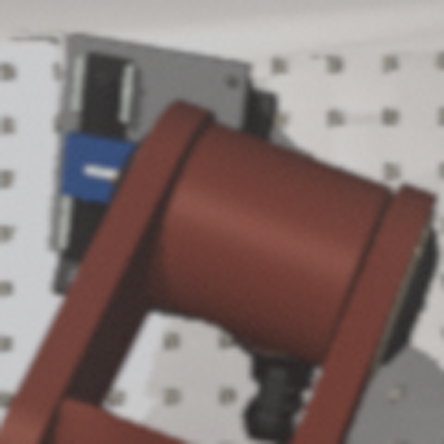

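The handle lies between the open fingers, and the arm end is clear of the near finger. I'll centre a little and close.

```bash

python3 -m crank '[[0.2,-0.5,0,0],[0,0,0,0],[0,0,0,0],[0,0,0,0],[0,0,0,0],[0,0,0,0],[0,0,0,0],[0,0,0,0],[0,0,0,0]]' 0
python3 - <<'E'
from h import *
togo([.5095,-.1166,.0615],-11.6)
from plant import manip
s=manip.state();M=rot(s["tool_rot"])
p0=leverpt(0)
prev=p0
for a in np.arange(.16,1.7,.16):
    p=leverpt(a);print(round(a,2),((M.T@(p-prev))*100).round(2),((M.T@(p-p0))*100).round(2));prev=p
E
```

```text
time: 3.78
tool_pos: [0.5093, -0.1183, 0.0632]
tool_rot: [-0.0, 0.995, -0.103, -0.003]
contact_force: [-6.6, 0.2, 5.1]
gripper_width: 0.185
t 3.78 tcp [ 0.5093 -0.1183  0.0632] az -11.86 F [-6.6  0.2  5.1] w 0.185
togo cm [-0.01 -0.17  0.17] turn -0.04
0.16 [ 0.35 -0.   -1.36] [ 0.35 -0.   -1.36]
0.32 [ 0.56 -0.   -1.29] [ 0.91 -0.   -2.65]
0.48 [ 0.76 -0.   -1.18] [ 1.66 -0.01 -3.84]
0.64 [ 0.94 -0.   -1.05] [ 2.6  -0.01 -4.89]
0.8 [ 1.09 -0.   -0.89] [ 3.69 -0.01 -5.77]
0.96 [ 1.22 -0.01 -0.7 ] [ 4.91 -0.02 -6.47]
1.12 [ 1.32 -0.01 -0.5 ] [ 6.23 -0.03 -6.97]
1.28 [ 1.38 -0.01 -0.28] [ 7.61 -0.03 -7.25]
1.44 [ 1.41 -0.01 -0.06] [ 9.01 -0.04 -7.31]
1.6 [ 1.4  -0.01  0.17] [10.41 -0.04 -7.14]
```

```bash

python3 -m crank '[[0.35,0,-1.35,0],[0.55,0,-1.3,0],[0.75,0,-1.2,0],[0.95,0,-1.05,0],[1.1,0,-0.9,0]]'
python3 -m crank '[[1.2,0,-0.7,0],[1.3,0,-0.5,0],[1.4,0,-0.3,0],[1.4,0,-0.05,0],[1.1,0,0.1,0],[0,0,0,0],[0,0,0,0],[0,0,0,0],[0,0,0,0]]'
python3 - <<'E'
from h import *
from plant import manip
s=manip.state();togo(s["tool_pos"])
d=s["tool_pos"]+[0,0,.0187]-PIV;print("lever",np.pi-np.arctan2(d[2],d@MX)-np.radians(10),np.hypot(d[2],d@MX))
for n in("scene",):
    f=manip.grab_frame(n);img=f["img"][90:290,130:330] if n=="scene" else f["img"][115:235,170:290]
    cv2.imwrite(f"pics/{n}3.png",cv2.resize(img[:,:,::-1],None,fx=3,fy=3,interpolation=cv2.INTER_CUBIC))
E
```

```text
time: 4.2
tool_pos: [0.5476, -0.1259, 0.1225]
tool_rot: [-0.0, 0.995, -0.104, -0.0]
contact_force: [1.1, 1.7, -4.7]
gripper_width: 0.183
time: 4.95
tool_pos: [0.6092, -0.1385, 0.135]
tool_rot: [-0.001, 0.995, -0.104, -0.001]
contact_force: [1.5, 3.6, -7.0]
gripper_width: 0.183
t 4.95 tcp [ 0.6092 -0.1385  0.135 ] az -11.89 F [ 1.5  3.6 -7. ] w 0.183
togo cm [0. 0. 0.] 
lever 1.5696515457364124 0.08934116900508243
```

View pics/scene3.png

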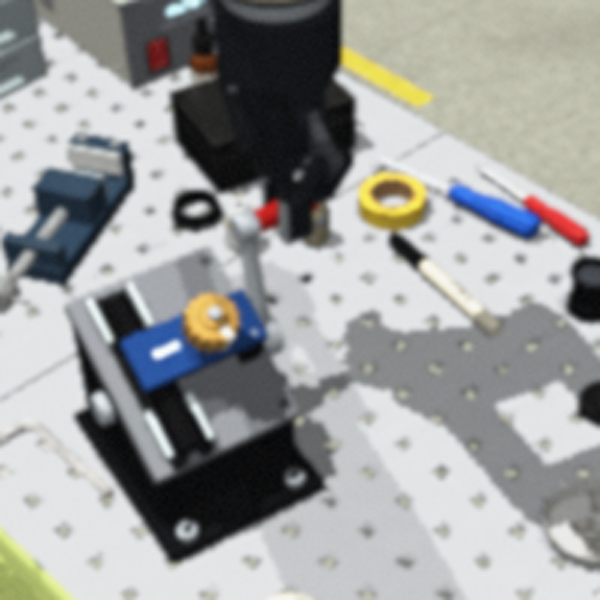

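The lever is upright at about 1.57 rad in the scene view, with its arm end at about (243,225). Now I release, rise and turn the jaws.

```bash

python3 -m crank '[[0,0,0,0],[0,0,0,0],[0,0,0,0],[0,0,0,0],[0,0,-2,0],[0,0,-2.5,0],[0,0,-2.5,0],[0,0,0,-1],[0,0,0,-1],[0,0,0,-1]]' 0.65
python3 -m crank '[[0,0,0,-1],[0,0,0,-1],[0,0,0,-1],[0,0,0,-1],[0,0,0,-1],[0,0,0,-1],[0,0,0,-1],[0,0,0,-1],[0,0,0,-1],[0,0,0,-1]]'
python3 -m crank '[[0,0,0,-1],[0,0,0,-1],[0,0,0,-1],[0,0,0,-1],[0,0,0,-1],[0,0,0,-1],[0,0,0,0]]'
python3 - <<'E'
from h import *
from plant import manip
togo(NUT+[0,0,.06],104.4)
f=manip.grab_frame("scene");pickle.dump(f,open("s4.pkl","wb"));img=f["img"][90:290,130:330]
cv2.imwrite(f"pics/scene4.png",cv2.resize(img[:,:,::-1],None,fx=3,fy=3,interpolation=cv2.INTER_CUBIC))
E
```

```text
time: 5.83
tool_pos: [0.6108, -0.1402, 0.2081]
tool_rot: [0.001, 0.998, 0.056, 0.002]
contact_force: [-1.1, 1.1, 0.6]
gripper_width: 0.654
time: 6.67
tool_pos: [0.6104, -0.14, 0.207]
tool_rot: [0.001, 0.837, 0.547, 0.0]
contact_force: [0.0, -0.5, 0.0]
gripper_width: 0.647
time: 7.25
tool_pos: [0.6103, -0.14, 0.2069]
tool_rot: [0.001, 0.628, 0.778, 0.0]
contact_force: [0.4, -0.8, 0.1]
gripper_width: 0.652
t 7.25 tcp [ 0.6103 -0.14    0.2069] az 102.18 F [ 0.4 -0.8  0.1] w 0.652
togo cm [10.37 -1.46  0.97] turn -0.37
```

View pics/scene4.png

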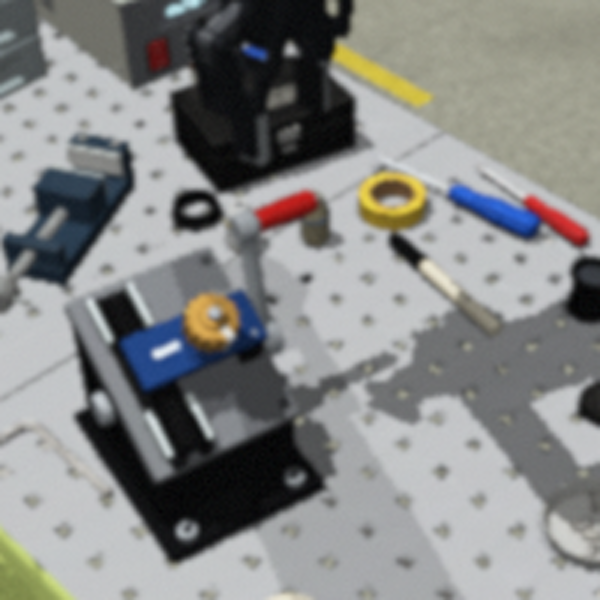

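```bash
cat >> h.py <<'E'
def nutang(f,out):
    from plant import manip
    x0,y0=185,180
    img=f["img"][y0:y0+34,x0:x0+40]
    cv2.imwrite(out,cv2.resize(img[:,:,::-1],None,fx=14,fy=14,interpolation=cv2.INTER_CUBIC))
def onplane(f,u,v,C):
    p,d=ray(f,u,v); return p+d*((C-p)@N)/(d@N)
E
python3 - <<'E'
from h import *
f=pickle.load(open("s4.pkl","rb"))
nutang(f,"pics/n4.png")
c,st,m=blob(f,(8,90,90),(28,255,255),(188,184,214,210));print(c,st)
for k in(-10,0,10,18):print(k,proj(f,NUT+k*1e-3*N)-[185,180])
E
```

```text
[199.24170616 196.06161137] [192 188  17  18 211]
-10 [14.10249553 19.79862021]
0 [14.92840998 17.82569571]
10 [15.77300733 15.80814193]
18 [16.4625668  14.16093889]
```

View pics/n4.png

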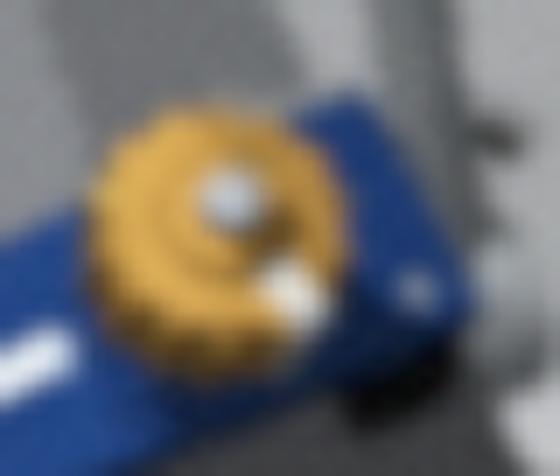

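```bash
cat >> h.py <<'E'
def ang(f,px,py,k):
    C=NUT+k*N; q=onplane(f,185+px/14-.46,180+py/14-.46,C)-C
    XP=np.cross(MY,N)
    # angle, + = clockwise seen from above, 0 at +MY
    return np.degrees(np.arctan2(q@XP,q@MY)),np.linalg.norm(q)*1e3
E
python3 - <<'E'
from h import *
f=pickle.load(open("s4.pkl","rb"))
for p in((270,285),(290,292),(312,308)):print(ang(f,*p,.010),ang(f,*p,.008))
print("bar",ang(f,70,345,-.0175),ang(f,10,375,-.0175))
E
```

```text
(np.float64(-98.57833793724943), np.float64(9.409952305687325)) (np.float64(-103.23106753823528), np.float64(8.987583578550808))
(np.float64(-106.51581142261925), np.float64(11.704184522079078)) (np.float64(-110.4827121998307), np.float64(11.39103202104169))
(np.float64(-108.8951553753597), np.float64(15.167527868176448)) (np.float64(-111.9855843018137), np.float64(14.891312486029129))
bar (np.float64(5.114483771075505), np.float64(17.88149892073129)) (np.float64(2.235887914096152), np.float64(26.89475847397621))
```

The nut stripe lies at about -106°, and the bar stripe reads about +3° as a check. I plan strokes of about 36 to 40° centred on the jaws-across-slope azimuth of 78°. Moving over the nut.

```bash

python3 -m crank '[[2.6,-0.36,0,0],[2.6,-0.36,0,0],[2.6,-0.36,0,0],[2.6,-0.36,0,0],[0,0,0,0.7],[0,0,0,0]]' 0.65
python3 - <<'E'
from h import *
from plant import manip
togo(NUT+[0,0,-.006],98.4)
E
```

```text
time: 7.8
tool_pos: [0.5739, -0.0398, 0.2065]
tool_rot: [0.001, 0.657, 0.754, 0.0]
contact_force: [0.1, 0.6, 0.2]
gripper_width: 0.649
t 7.8 tcp [ 0.5739 -0.0398  0.2065] az 97.8 F [0.1 0.6 0.2] w 0.649
togo cm [-0.19 -0.01  7.55] turn -0.10
```

```bash

python3 -m crank '[[-0.15,0,1.5,0],[0,0,1.5,0],[0,0,1.5,0],[0,0,1.5,0],[0,0,1.4,0],[0,0,0,0]]' 0.65
python3 - <<'E'
from h import *
from plant import manip
togo(NUT+[0,0,-.006],98.4)
f=manip.grab_frame("scene");img=f["img"][150:240,140:260]
cv2.imwrite(f"pics/scene5.png",cv2.resize(img[:,:,::-1],None,fx=6,fy=6,interpolation=cv2.INTER_CUBIC))
E
```

```text
time: 8.3
tool_pos: [0.5724, -0.0425, 0.1283]
tool_rot: [-0.002, 0.657, 0.754, -0.001]
contact_force: [0.1, -1.1, -0.8]
gripper_width: 0.649
t 8.3 tcp [ 0.5724 -0.0425  0.1283] az 97.85 F [ 0.1 -1.1 -0.8] w 0.649
togo cm [ 0.05  0.19 -0.27] turn -0.09
```

View pics/scene5.png

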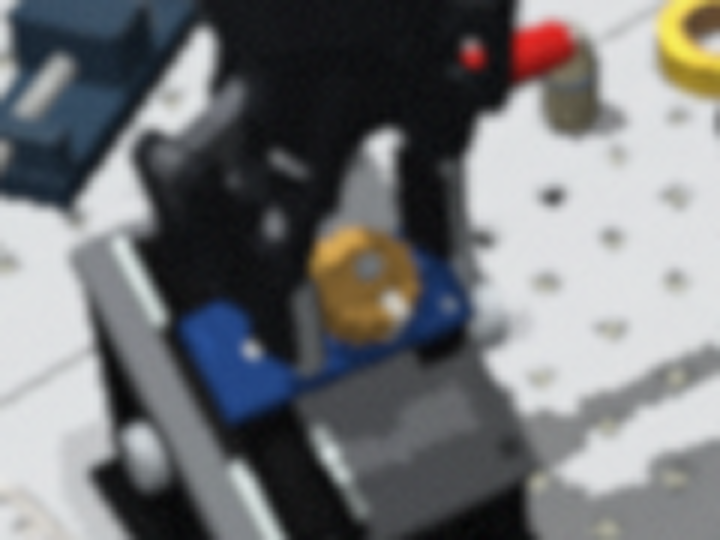

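The nut sits between the fingers, with no contact force. I raise slightly and close.

```bash

python3 -m crank '[[0,0.15,-0.3,0],[0,0,0,0],[0,0,0,0],[0,0,0,0],[0,0,0,0],[0,0,0,0]]' 0.3
python3 -c "
from h import *
from plant import manip
togo(NUT+[0,0,-.006],98.4);print(manip.state()['ft_torque'])"
```

```text
time: 8.85
tool_pos: [0.5768, -0.0418, 0.1364]
tool_rot: [0.001, 0.657, 0.754, 0.001]
contact_force: [1.2, 3.5, 4.9]
gripper_width: 0.36
t 8.85 tcp [ 0.5768 -0.0418  0.1364] az 97.91 F [1.2 3.5 4.9] w 0.36
togo cm [ 0.05 -0.26  0.54] turn -0.08
[ 0.49243397 -0.08069531 -0.08077342]
```

```bash

python3 -m crank '[[0,0,0,1],[0,0,0,1],[0,0,0,1],[0,0,0,1],[0,0,0,1],[0,0,0,1],[0,0,0,0.6],[0,0,0,0]]' 
python3 - <<'E'
from h import *
from plant import manip
togo(NUT+[0,0,-.004],98.4);print(manip.state()['ft_torque'])
f=manip.grab_frame("scene");img=f["img"][150:240,140:260]
cv2.imwrite(f"pics/scene6.png",cv2.resize(img[:,:,::-1],None,fx=6,fy=6,interpolation=cv2.INTER_CUBIC))
E
```

```text
time: 9.52
tool_pos: [0.5777, -0.0417, 0.1367]
tool_rot: [0.001, 0.873, 0.487, 0.003]
contact_force: [2.3, 2.0, 5.6]
gripper_width: 0.355
t 9.52 tcp [ 0.5777 -0.0417  0.1367] az 58.32 F [2.3 2.  5.6] w 0.355
togo cm [-0.19 -0.3   0.36] turn -6.68
[ 1.37527398 -1.04483026  0.5768887 ]
```

View pics/scene6.png

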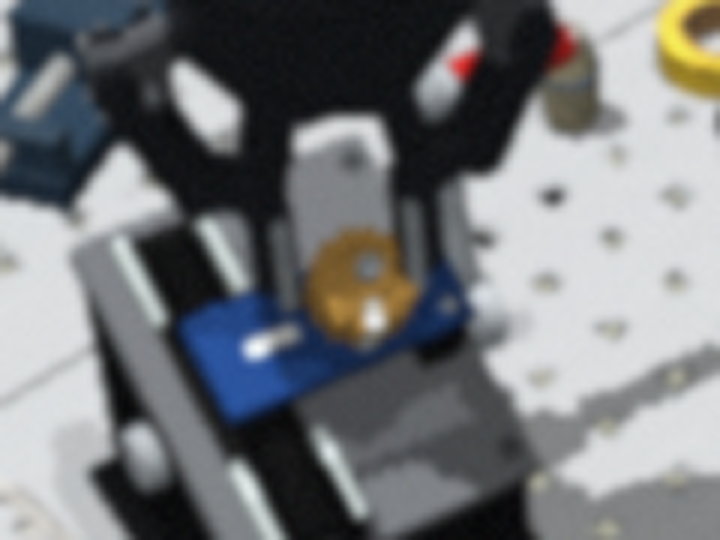

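```bash

python3 -c "
from h import *
f=pickle.load(open('s4.pkl','rb'))
print(ang(f,245,315,.01),ang(f,243,302,.01))"
python3 -m crank '[[0,0,0,0],[0,0,0,0],[0,0,0,0],[0,0,0,-1],[0,0,0,-1],[0,0,0,-1],[0,0,0,-1],[0,0,0,-1],[0,0,0,-1],[0,0,0,-0.6]]' 0.6
python3 -c "
from h import *
from plant import manip
togo(NUT+[0,0,-.005],98.4);print(manip.state()['ft_torque'])"
```

```text
(np.float64(-73.45528460224386), np.float64(12.167412789920824)) (np.float64(-73.91043616874367), np.float64(10.373039739141149))
time: 10.4
tool_pos: [0.5749, -0.0421, 0.1337]
tool_rot: [-0.001, 0.655, 0.756, -0.001]
contact_force: [0.3, -0.2, 0.0]
gripper_width: 0.6
t 10.4 tcp [ 0.5749 -0.0421  0.1337] az 98.19 F [ 0.3 -0.2  0. ] w 0.6
togo cm [ 0.05 -0.07  0.17] turn -0.04
[-0.00571736  0.00724107  0.06833654]
```

A 40° stroke turned the nut about 33°, so the stripe is now near -73°. Second stroke, 2 mm lower.

```bash

python3 -m crank '[[0,-0.1,0.2,0],[0,0,0,0],[0,0,0,0],[0,0,0,0],[0,0,0,0],[0,0,0,0]]' 0.2
python3 -m crank '[[0,0,0,1],[0,0,0,1],[0,0,0,1],[0,0,0,1],[0,0,0,1],[0,0,0,1],[0,0,0,0.6],[0,0,0,0]]' 
python3 -m crank '[[0,0,0,0],[0,0,0,0],[0,0,0,0],[0,0,0,0]]' 0.6
python3 - <<'E'
from h import *
from plant import manip
togo(NUT+[0,0,-.005],98.4)
f=manip.grab_frame("scene");pickle.dump(f,open("s7.pkl","wb"));nutang(f,"pics/n7.png")
E
```

```text
time: 10.9
tool_pos: [0.5743, -0.0422, 0.1324]
tool_rot: [-0.0, 0.657, 0.754, -0.0]
contact_force: [-2.0, 0.0, -0.5]
gripper_width: 0.366
time: 11.57
tool_pos: [0.5744, -0.0392, 0.1345]
tool_rot: [-0.003, 0.873, 0.487, 0.001]
contact_force: [-10.2, 6.8, 10.8]
gripper_width: 0.358
time: 11.9
tool_pos: [0.5749, -0.0422, 0.1327]
tool_rot: [0.0, 0.873, 0.487, 0.0]
contact_force: [-0.5, 0.7, -0.4]
gripper_width: 0.601
t 11.9 tcp [ 0.5749 -0.0422  0.1327] az 58.29 F [-0.5  0.7 -0.4] w 0.601
togo cm [ 0.01 -0.09  0.07] turn -6.68
```

View pics/n7.png

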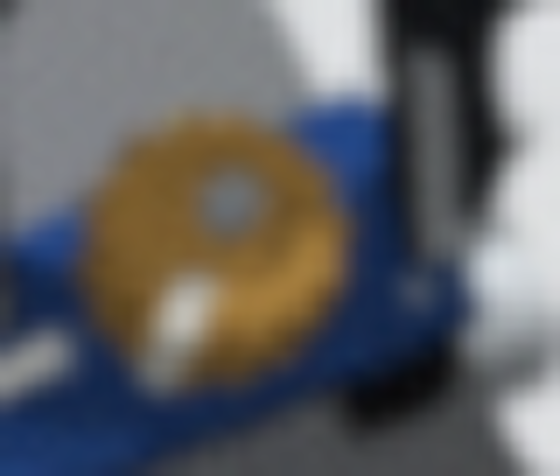

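```bash

python3 -c "
from h import *
f=pickle.load(open('s7.pkl','rb'))
for p in((200,290),(185,310),(168,340)):print(ang(f,*p,.01))"
python3 -m crank '[[0,0,0,-1],[0,0,0,-1],[0,0,0,-1],[0,0,0,-1],[0,0,0,-1],[0,0,0,-1],[0,0,0,-0.6],[0,0,0,0]]' 0.6
python3 -c "
from h import *
from plant import manip
togo(NUT+[0,0,-.005],98.4)"
```

```text
(np.float64(-40.96909093955536), np.float64(9.510419759236134))
(np.float64(-37.73947810660633), np.float64(12.903034748546533))
(np.float64(-37.159044507684264), np.float64(17.658297063407435))
time: 12.62
tool_pos: [0.5748, -0.0423, 0.1327]
tool_rot: [-0.0, 0.656, 0.754, 0.0]
contact_force: [0.0, -0.3, 0.0]
gripper_width: 0.603
t 12.62 tcp [ 0.5748 -0.0423  0.1327] az 97.94 F [ 0.  -0.3  0. ] w 0.603
togo cm [ 0.07 -0.05  0.07] turn -0.08
```

The stripe is now at about -38°. Third stroke: 42° commanded, about 38° expected.

```bash

python3 -m crank '[[0,0,0,-0.2],[0,0,0,0],[0,0,0,0],[0,0,0,0],[0,0,0,0],[0,0,0,0]]' 0.2
python3 -m crank '[[0,0,0,1],[0,0,0,1],[0,0,0,1],[0,0,0,1],[0,0,0,1],[0,0,0,1],[0,0,0,1],[0,0,0,0]]' 
python3 -m crank '[[0,0,0,0],[0,0,0,0],[0,0,0,0],[0,0,0,0]]' 0.6
python3 - <<'E'
from h import *
from plant import manip
togo(NUT+[0,0,-.005],98.4)
f=manip.grab_frame("scene");pickle.dump(f,open("s8.pkl","wb"));nutang(f,"pics/n8.png")
E
```

```text
time: 13.12
tool_pos: [0.5748, -0.042, 0.1331]
tool_rot: [-0.0, 0.649, 0.761, 0.0]
contact_force: [-2.4, 1.4, 4.1]
gripper_width: 0.369
time: 13.78
tool_pos: [0.5757, -0.0405, 0.134]
tool_rot: [-0.001, 0.879, 0.477, 0.002]
contact_force: [-2.5, 3.9, 6.0]
gripper_width: 0.362
time: 14.12
tool_pos: [0.5746, -0.0423, 0.1323]
tool_rot: [-0.0, 0.878, 0.478, -0.0]
contact_force: [0.1, -0.1, -0.5]
gripper_width: 0.598
t 14.12 tcp [ 0.5746 -0.0423  0.1323] az 57.09 F [ 0.1 -0.1 -0.5] w 0.598
togo cm [ 0.03 -0.07  0.03] turn -6.88
```

View pics/n8.png

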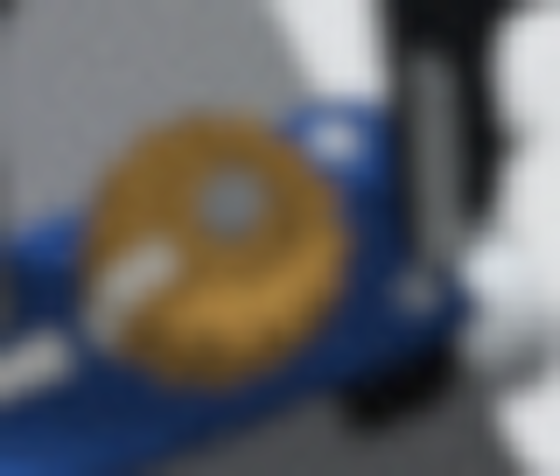

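```bash

python3 -c "
from h import *
f=pickle.load(open('s8.pkl','rb'))
for p in((172,252),(140,278),(115,300)):print(ang(f,*p,.01))
for p in((65,350),(10,380)):print('bar',ang(f,*p,-.0175))
C=NUT+.01*N
for a in(-15,-8,0):
  q=np.radians(a);XP=np.cross(MY,N)
  print(a,[((proj(f,C+r*(np.cos(q)*MY+np.sin(q)*XP))-[185,180]+.46)*14).round() for r in(.007,.0165)])
"

```

```text
(np.float64(-0.7266291545489967), np.float64(8.074314146569899))
(np.float64(-6.896888534445202), np.float64(13.565206073707468))
(np.float64(-9.652708331626002), np.float64(18.016254497181833))
bar (np.float64(3.7689293188334863), np.float64(18.76864493846859))
bar (np.float64(0.89098675453326), np.float64(27.19154474603897))
-15 [array([187., 259.]), array([132., 303.])]
-8 [array([183., 254.]), array([122., 291.])]
0 [array([179., 248.]), array([113., 276.])]
```

The stripe reads -7° at mid-stripe, perhaps as low as -12° allowing for the bar stripe's own +2 to +4° bias. One short corrective stroke.

```bash

python3 -m crank '[[0,0,0,-1],[0,0,0,-1],[0,0,0,-1],[0,0,0,-1],[0,0,0,-0.7],[0,0,0,0]]' 0.6
python3 -m crank '[[0,0,0,0],[0,0,0,0],[0,0,0,0],[0,0,0,0],[0,0,0,0],[0,0,0,0.8],[0,0,0,0.8],[0,0,0,0.8],[0,0,0,0],[0,0,0,0]]' 0.2
python3 -m crank '[[0,0,0,0],[0,0,0,0],[0,0,0,0],[0,0,0,0],[0,0,-2.5,0],[0,0,-2.5,0],[0,0,-2.5,0],[0,0,-0.5,0],[0,0,0,0]]' 0.6
python3 - <<'E'
from h import *
from plant import manip
togo(leverpt(1.57)+[0,0,.055],-11.6)
f=manip.grab_frame("scene");pickle.dump(f,open("s9.pkl","wb"));nutang(f,"pics/n9.png")
f=manip.grab_frame("top");pickle.dump(f,open("t9.pkl","wb"))
E
```

```text
time: 14.67
tool_pos: [0.5747, -0.0422, 0.1325]
tool_rot: [-0.0, 0.735, 0.678, -0.0]
contact_force: [0.0, 0.2, 0.0]
gripper_width: 0.603
time: 15.5
tool_pos: [0.5747, -0.0408, 0.1336]
tool_rot: [-0.001, 0.815, 0.58, 0.001]
contact_force: [-3.4, 3.2, 4.9]
gripper_width: 0.363
time: 16.25
tool_pos: [0.5763, -0.0426, 0.2156]
tool_rot: [0.002, 0.815, 0.58, 0.002]
contact_force: [0.6, 0.0, -0.2]
gripper_width: 0.596
t 16.25 tcp [ 0.5763 -0.0426  0.2156] az 70.89 F [ 0.6  0.  -0.2] w 0.596
togo cm [-7.85  6.21  0.85] turn 13.75
```

View pics/n9.png

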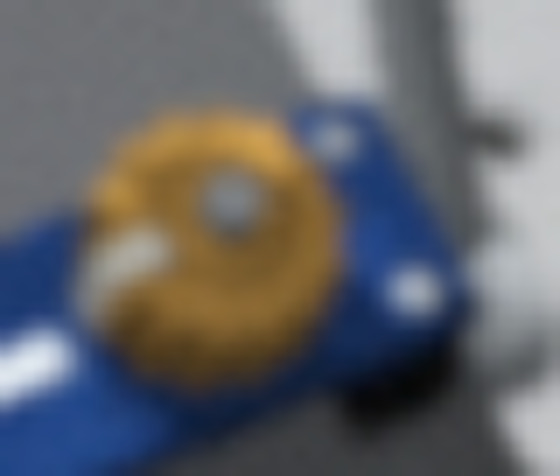

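The stripe now runs in line with the bar's: direction -4°, position +3°. Next, back to the lever.

```bash

python3 -m crank '[[-2.6,2.1,0,0],[-2.6,2.1,0,0],[-2.6,2.0,0,0],[0,0,0,1],[0,0,0,1],[0,0,0,1],[0,0,0,1],[0,0,0,1],[0,0,0,1],[0,0,0,1]]' 0.6
python3 -m crank '[[0,0,0,1],[0,0,0,1],[0,0,0,1],[0,0,0,1],[0,0,0,1],[0,0,0,1],[0,0,0,0.7],[0,0,0,0]]' 0.6
python3 - <<'E'
from h import *
from plant import manip
f=manip.grab_frame("scene");img=f["img"][90:290,130:330]
cv2.imwrite(f"pics/scene10.png",cv2.resize(img[:,:,::-1],None,fx=3,fy=3,interpolation=cv2.INTER_CUBIC))
togo([.6092,-.1385,.135],-11.6)
E
```

```text
time: 17.18
tool_pos: [0.6066, -0.1358, 0.2097]
tool_rot: [-0.001, 0.969, 0.247, -0.002]
contact_force: [0.5, -0.6, 0.0]
gripper_width: 0.598
time: 17.85
tool_pos: [0.6067, -0.1358, 0.2099]
tool_rot: [-0.0, 0.995, -0.099, -0.002]
contact_force: [0.1, -0.2, 0.4]
gripper_width: 0.603
t 17.9 tcp [ 0.6068 -0.1358  0.2102] az -11.21 F [0.1 0.  0.8] w 0.597
togo cm [0.32 0.22 7.52] turn 0.07
```

View pics/scene10.png

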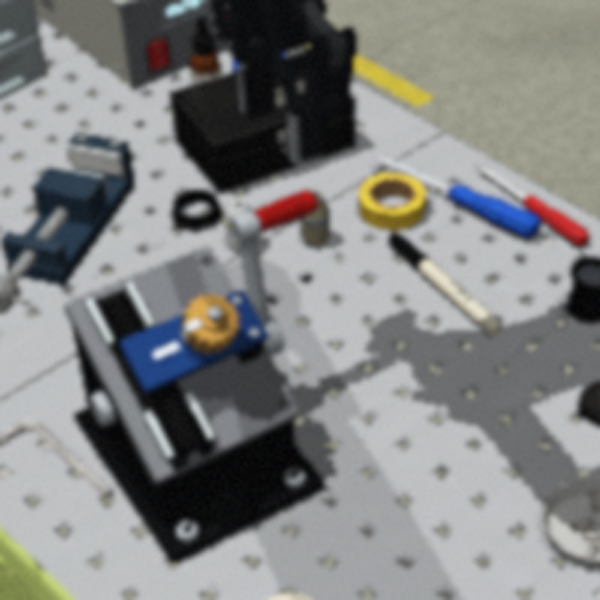

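The lever stands at 1.57 as before, and both stripes line up. Descend, grip, then swing down.

```bash

python3 -m crank '[[0.3,0.2,1.5,0],[0,0,2,0],[0,0,2,0],[0,0,1.8,0],[0,0,0,0]]' 0.6
python3 -m crank '[[0,0,0,0],[0,0,0,0],[0,0,0,0],[0,0,0,0],[0,0,0,0],[0,0,0,0]]' 0
python3 - <<'E'
from h import *
from plant import manip
togo(leverpt(1.57)-[0,0,.0187],-11.6)
s=manip.state();M=rot(s["tool_rot"])
prev=leverpt(1.57)
for a in np.arange(1.44,-.01,-.16):
    p=leverpt(a);print(round(a,2),((M.T@(p-prev))*100).round(2));prev=p
E
```

```text
time: 18.32
tool_pos: [0.6068, -0.1376, 0.1327]
tool_rot: [-0.001, 0.995, -0.098, -0.005]
contact_force: [-0.7, 0.3, -0.9]
gripper_width: 0.601
time: 18.82
tool_pos: [0.6112, -0.139, 0.1412]
tool_rot: [0.0, 0.995, -0.098, 0.001]
contact_force: [-0.3, 0.3, 1.6]
gripper_width: 0.184
t 18.82 tcp [ 0.6112 -0.139   0.1412] az -11.29 F [-0.3  0.3  1.6] w 0.184
togo cm [-0.23 -0.15  0.75] turn 0.05
1.44 [-1.14 -0.01 -0.13]
1.28 [-1.41 -0.01  0.05]
1.12 [-1.38 -0.01  0.27]
0.96 [-1.32 -0.01  0.49]
0.8 [-1.22 -0.01  0.69]
0.64 [-1.1  -0.01  0.88]
0.48 [-0.95 -0.01  1.04]
0.32 [-0.77 -0.    1.18]
0.16 [-0.57 -0.    1.29]
0.0 [-0.36 -0.    1.36]
```

```bash

python3 -m crank '[[-1.15,0,-0.15,0],[-1.4,0,0.05,0],[-1.4,0,0.25,0],[-1.3,0,0.5,0],[-1.2,0,0.7,0]]'
python3 -m crank '[[-1.1,0,0.9,0],[-0.95,0,1.05,0],[-0.75,0,1.2,0],[-0.55,0,1.3,0],[-0.35,0,1.35,0],[0,0,0,0],[0,0,0,0]]'
python3 - <<'E'
from h import *
from plant import manip
togo(leverpt(0)-[0,0,.0187],-11.6)
f=manip.grab_frame("scene");img=f["img"][130:290,160:330]
cv2.imwrite(f"pics/scene11.png",cv2.resize(img[:,:,::-1],None,fx=3.7,fy=3.7,interpolation=cv2.INTER_CUBIC))
E
```

```text
time: 19.23
tool_pos: [0.5491, -0.1266, 0.1299]
tool_rot: [0.001, 0.995, -0.098, 0.003]
contact_force: [-0.2, 1.2, 9.7]
gripper_width: 0.181
time: 19.82
tool_pos: [0.5094, -0.1185, 0.0699]
tool_rot: [-0.0, 0.995, -0.098, -0.002]
contact_force: [-10.7, 2.0, 11.7]
gripper_width: 0.179
t 19.82 tcp [ 0.5094 -0.1185  0.0699] az -11.27 F [-10.7   2.   11.7] w 0.179
togo cm [-0.02 -0.19  0.76] turn 0.06
```

View pics/scene11.png

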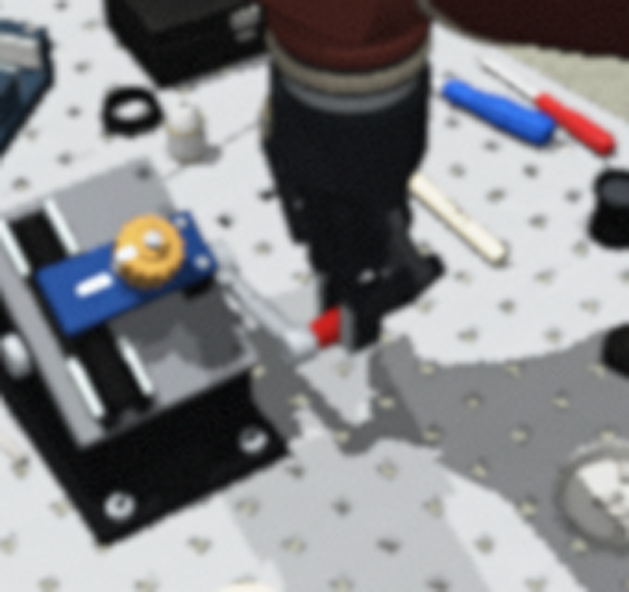

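The arm end is back at (292,340), where it was when first shut. I'll push a little further to feel for the stop.

```bash

python3 -m crank '[[0,0,0.2,0],[0,0,0.2,0],[0,0,0.2,0],[0,0,0,0]]'
python3 -c "
from plant import manip
print(manip.state()['tool_pos'],manip.state()['contact_force'])"
python3 -m crank '[[0,0,-0.4,0],[0,0,0,0],[0,0,0,0],[0,0,0,0],[0,0,0,0],[0,0,0,0]]' 0.8
python3 -m crank '[[0,0,-2,0],[0,0,-2,0],[0,0,-3,0],[0,0,-3,0],[0,3,-1,0],[0,4,0,0],[0,4,0,0],[0,4,0,0],[0,4,0,0],[0,4,0,0]]'
python3 -m crank '[[-1,4,0,0],[-1,4,0,0],[-1,4,0,0],[-1,4,0,0],[0,0,0,0],[0,0,0,0]]'
python3 - <<'E'
from h import *
from plant import manip
for n in("scene","top"):
    f=manip.grab_frame(n); pickle.dump(f,open(n+"12.pkl","wb"))
    cv2.imwrite(f"pics/{n}12.png",cv2.resize(f["img"][:,:,::-1],(768,576),interpolation=cv2.INTER_CUBIC))
    if n=="top": cv2.imwrite("pics/t13.png",cv2.resize(f["img"][115:215,175:275,::-1],None,fx=6,fy=6,interpolation=cv2.INTER_CUBIC))
    else: nutang(f,"pics/n12.png")
togo([0,0,0])
E
```

```text
time: 20.2
tool_pos: [0.5099, -0.119, 0.0688]
tool_rot: [0.0, 0.995, -0.098, -0.003]
contact_force: [-25.1, 6.1, 38.4]
gripper_width: 0.181
[ 0.50989002 -0.11897685  0.06878077] [-25.06610342   6.08175502  38.38820256]
time: 20.7
tool_pos: [0.5105, -0.1187, 0.0657]
tool_rot: [-0.0, 0.995, -0.098, -0.0]
contact_force: [-0.2, -0.1, -0.2]
gripper_width: 0.803
time: 21.53
tool_pos: [0.465, -0.3461, 0.1759]
tool_rot: [-0.0, 0.995, -0.098, -0.0]
contact_force: [-0.1, -0.5, 0.6]
gripper_width: 0.801
time: 22.03
tool_pos: [0.3939, -0.4949, 0.1754]
tool_rot: [-0.001, 0.995, -0.1, -0.0]
contact_force: [0.6, 0.5, -0.2]
gripper_width: 0.796
t 22.13 tcp [ 0.3953 -0.4928  0.1756] az -11.3 F [-1.   0.2 -0.4] w 0.797
togo cm [-48.41 -40.55  17.64]
```

View pics/t13.png

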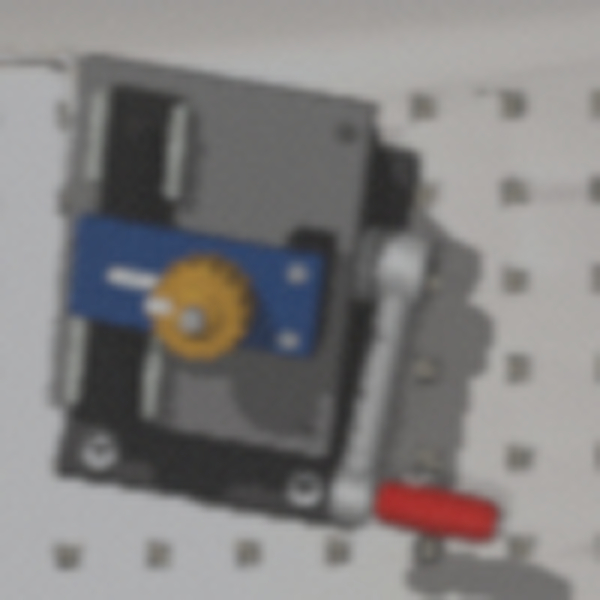

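View pics/scene12.png

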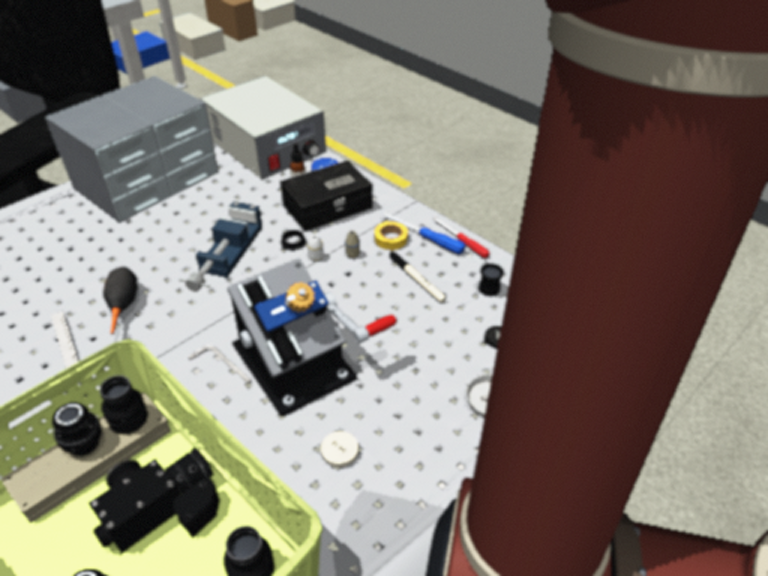

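```bash
python3 - <<'E'
from h import *
S,T=load()
S2=pickle.load(open("scene12.pkl","rb"));T2=pickle.load(open("top12.pkl","rb"))
for n,a,b,box in(("S",S,S2,(230,190,280,230)),("T",T,T2,(230,180,280,220))):
    print(n,blob(a,(0,150,90),(8,255,255),box)[0],blob(b,(0,150,90),(8,255,255),box)[0])
XP=np.cross(MY,N)
def a2(f,u,v,k):
    C=NUT+k*N;q=onplane(f,u,v,C)-C;return np.degrees(np.arctan2(q@XP,q@MY)).round(1),(np.linalg.norm(q)*1e3).round(1)
t=lambda x,y:(175+x/6-.4,115+y/6-.4)
for p in((148,303),(157,305),(168,309)):print("T nut",a2(T2,*t(*p),.01))
for p in((110,274),(130,277),(150,281)):print("T bar",a2(T2,*t(*p),-.0175))
print("bolt pred",(proj(T2,NUT+.018*N)-[175,115]+.4)*6)
E
```

```text
S [253.72357724 216.00813008] [253.72357724 216.00813008]
T [247.04672897 199.70093458] [246.91666667 199.7037037 ]
T nut (np.float64(0.7), np.float64(15.5))
T nut (np.float64(0.3), np.float64(12.4))
T nut (np.float64(-4.1), np.float64(8.6))
T bar (np.float64(-2.0), np.float64(35.5))
T bar (np.float64(-2.0), np.float64(28.5))
T bar (np.float64(-3.0), np.float64(21.5))
bolt pred [187.96789021 318.73954594]
```

View pics/n12.png

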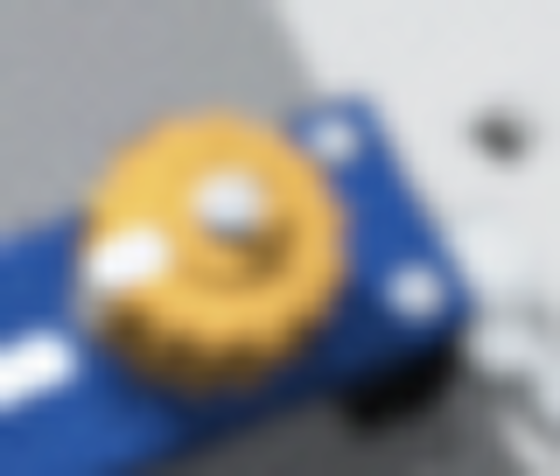

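Top view: nut stripe about 0° and bar stripe about -2°. In both views the handle is back where it was when shut, to about 0.1 px. The arm is clear, so I hand in.

```bash
python3 -c "
from plant import manip
print(manip.job_done())"
```

```text
the job is handed in; nothing more can be done
None
```

I swung the lever up to about 1.57 rad and turned the nut clockwise about 105°, in three long strokes and one short one. I then swung the lever back down to its stop, withdrew the arm and handed the job in at about 22 s. It returned no verdict.

- **Nut:** in the top view the nut's stripe reads about 0° and the bar's about -2°. In the scene view, taken before I shut the lever, the nut's stripe read between -4° and +3°. Both are inside the 11° limit. The single points measured along the stripes scatter by a few degrees.
- **Lever:** the red handle is back within about 0.1 px of its first shut position in both views. On a last push it stood on its stop, with about 38 N upward on the tool.
- **Torch and bench:** the torch's cradle and the bystanders I could see look unmoved, but I only judged this by eye. The arm hides part of the screw dish and lens cap in the last scene view, and I did not check the whole bench in the last top view.
- **Clamp force:** I could not measure the bar's force on the torch. I infer that the torch is held firm from the nut being on its mark and the lever on its stop.

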